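Hang the L-shaped jig plate level on the tooling stand

TASK

Take the L-shaped jig plate out of the storage rack and hang it on the pin of the stand, by the one of its four holes that lets it hang level (straight down, not tipped to one side), then let go of it so that it hangs there quietly. Leave the small straight plate where it is, in its slot.

Things in the scene. Friction and masses are not known exactly. Their poses are not given: they have to be found in the camera images.
- l_plate: Loose white even plastic L-plate, 0.3-0.5 kg, 10 mm thick, upright in either rack slot. Origin: middle of foot's underside; x thickness (faces x=+-5), y width, z up. Outline, mm: foot y -40..40, z 0..140; bar on it y -140..40, z 140..235. Four 20 mm through holes in the bar at z 180, y -113, -71, -29, 13. Pinch it across its thickness at the free top edge, fingers at most 30 mm below that edge.
- stand: Fixed stand: base 110 x 110 x 12 mm, 20 mm post 240 mm high, one level 8 mm steel pin. Origin: underside centre of the base, on the post's axis; z up. The pin's axis is 230 mm above the origin and points along +x (roughly away from the robot), free end a 12 mm ball, its end 101 mm from the post's axis. A plate hung on it rests with its hole's upper edge on the pin and swings freely.
- straight_plate: Bystander: loose white plastic straight plate, 10 mm thick, 80 mm wide, 150 mm high, with two 20 mm holes, upright in the rack's other slot. Origin: centre of its underside; x thickness, y width, z up. To be left where it is.
- rack: Fixed storage rack, 190 x 130 mm, origin at its underside centre. Two slots, 14 mm wide and 88 mm long, run along its y, centred at x = -55 and x = +55 mm. Slot floors are 10 mm and the tops of the slot walls 55 mm above the table; a plate is drawn straight up out of its slot.
Not all that is in view belongs to the job. What is shaped like the stand but brown, purple or red is not meant.

How it is judged (in metres and radians):
At the end, for the whole second after the job is handed in: The L-plate hangs on the stand's pin by a hole, clear of the table (underside of its foot 30 to 65 mm above the table), level within 12 degrees and hardly swinging (under 0.12 m/s and 0.8 rad/s), within 130 mm of the post's axis; the straight plate is within 20 mm of where it started (angle between l_plate's own z axis and vertical below 0.21 rad and contact force between l_plate and stand above 1 N and height (world z) of l_plate between 0.03 and 0.065 m and horizontal distance between l_plate and stand below 0.13 m and linear speed of l_plate below 0.12 m/s and angular speed of l_plate below 0.8 rad/s and distance of straight_plate from where it was at the start of the episode below 0.02 m); the robot touches nothing.
It fails at once if the straight plate is moved by more than 20 mm (distance of straight_plate from where it was at the start of the episode above 0.02 m).
It also fails if it takes over 48 s, if anything falls off the work surface, if the arm or the gripper's body presses on something with over 40 N, if the wrist force passes 120 N, or if a joint passes its speed limit or range.

ROBOT

A 7-joint arm with a two-finger parallel gripper is mounted at the origin on the work surface. World frame = base frame: x ahead of the robot, y to its left, z up, the work surface at z = 0. Lengths are in m, angles in degrees, forces in N, time in s.
With the tool pointing down it reaches from about 0.425 to 0.875 m from the base axis. Payload 4.7 kg.
Tool frame: the origin (TCP) lies midway between the tips of the shut fingers; the grasp point (between the pads) lies 19 mm behind it; z points along the fingers, x is the direction in which the jaws open and shut, and the axes are right-handed (so a half turn about z gives the same grasp; the last joint's range is limited). The gripper opens to 87 mm and grips with 3 to 60 N. Pads are 19 mm wide; open, the fingers measure 117 mm over their backs; the gripper's body (75 mm by 190 mm) begins 51 mm behind the grasp point.
Start: joints at [72.943, 18.392, -4.016, 83.108, 1.295, 78.541, -3.26], TCP at [0.199, -0.619, 0.223] pointing down, gripper open.
Joint ranges: [-163.93, 163.93], [-17.29, 119.83], [-79.2, 71.16], [3.27, 140.29], [-89.18, 269.18], [5.43, 117.66], [-154.24, 154.24]. Speed limits (degrees/s): [147.25, 147.25, 180, 180, 180, 180, 180].

INTERFACE

Orientations are given as [roll, pitch, yaw] about the fixed x, y, z axes, in that order (R = Rz(yaw) Ry(pitch) Rx(roll)).
In Python, from cell import env gives the robot as it stands.
- The arm moves only by the tool carry_out, never from a script. Its argument "plan" is a list of rows, each an object with "grip": the closure, from 0 (fully open) to 1 (shut); "dp": the shift along the tool's x, y, z in m, a list of three; "rotation": the turn, a rotation vector about the tool's x, y, z in degrees, a list of three. In form: [{"grip": grip, "dp": [dx, dy, dz], "rotation": [wx, wy, wz]}, ...]. A call has 1 to 8 rows; each row shifts and turns the pose as measured when the row begins, along the tool's axes as they then stand; what a row does not reach is not made up. A row lasts 1/12 s, in which the tool goes at most 41.7 mm and 7.16 degrees, less where a joint would pass 70% of its speed; a pose out of reach is approached as far as the arm can. A call is refused whole if a number of a shift passes 0.0417 or a number of a turn 7.16, either way. A call with a gripper value outside its range is refused whole. The fingers move at their own pace and stop on an object; "force" is the grip in N (left out, the last holds). Time passes only in rows, so rows that do not move let the fingers close. It gives the time, the measured TCP pose, the force and the opening at its end, in the units of the state.
- env.get_obs(): the state, without advancing time (a new reading comes with each control period).
- env.read_camera(name): name is "scene" or "top"; returns the picture (480x640x3 uint8, red, green, blue); there is no depth.
- env.camera_params(name): a dict with "fx", "fy", "cx", "cy" (pixels), "k1" (the pictures are not rectified: a ray, as slopes to the right and down, at radius r is drawn at 1 + k1 r^2 times it, then the intrinsics apply), "R" (3x3) and "t" (3): a world point X has camera coordinates R X + t. Camera axes: x right, y down, z forward; pixel columns grow to the right and rows downward; lengths in m; the calibration is good to about 2 mm. A picture is of the moment at which its call begins. camera_params takes no time and is no camera call.
- env.sign_off(): hands the job in, once; it reports no verdict.
The state is a dict: "time_s": time; "qpos": joint angles; "joint_velocities": joint speeds; "effort": joint torques, N m; "tool_pos": TCP position; "tool_rot": TCP orientation; "force": force on the tool from outside, world axes, zero at the start; "wrist_torque": the same for the moment, N m; "grip_width": finger opening in m.
Only numpy, scipy, OpenCV 4.12 (cv2) and the standard library are available. Lean on these libraries where they do the work, as an engineer would, in place of code of your own. Each camera call takes 0.05 s, during which the arm holds its last target. There are 200 camera calls.

## Working session

There is one attempt and no reset: what is moved stays moved. The work goes in short steps, Python scripts to look and compute and a tool call to move; the robot and the scene stay as the last step left them, time stands still between calls to the robot, and variables do not carry over. Pictures are saved under pics/ and viewed, about 8 in all and at most 12, crops included, and the job is handed in when it is done.

Besides the shell and the picture viewer there is one more tool, called after "Request:" as a command line: name --argument value ..., lists and objects as JSON in quotes. carry_out: Moves the arm, as the interface text tells. Its arguments: {"type":"object","properties":{"plan":{"type":"array","items":{"type":"object","properties":{"grip":{"type":"number"},"dp":{"type":"array","items":{"type":"number"}},"rotation":{"type":"array","items":{"type":"number"}}}}},"force":{"type":"number"}},"required":["plan"]}

```bash
mkdir -p pics
python3 - <<'E'
from cell import env
import cv2
print(env.get_obs())
for n in("scene","top"):
    cv2.imwrite(f"pics/{n}0.png",env.read_camera(n)[:,:,::-1]); print(env.camera_params(n))
E
```

```text
{'time_s': 0.0, 'qpos': array([72.94333784, 18.44158866, -4.01534438, 83.1754074 ,  1.29622729,
       78.53972381, -3.25986994]), 'joint_velocities': array([-0.02877241,  0.02368733, -0.02870458, -0.08861117, -0.05542456,
       -0.00226248, -0.08694932]), 'effort': array([-3.68076428e-05, -4.91286743e+01, -4.03736159e-01, -3.12525916e+01,
       -6.39309688e-02,  4.39349189e-02,  1.87468809e-04]), 'tool_pos': array([ 0.19917162, -0.61815249,  0.22142839]), 'tool_rot': array([ 1.79993047e+02,  1.11409435e-01, -7.21333861e+01]), 'force': array([-0.61968525,  0.29843852,  0.67696646]), 'wrist_torque': array([-0.02592421, -0.01104075,  0.00202245]), 'grip_width': 0.08708088851558746}
{'fx': 555.4495841757278, 'fy': 555.4495841757278, 'cx': 323.3482083807585, 'cy': 237.57910536912325, 'k1': -0.1423059684313787, 'R': array([[-0.13301793,  0.99103018,  0.01286103],
       [ 0.78272527,  0.11300134, -0.61202276],
       [-0.60798634, -0.07134335, -0.79073557]]), 't': array([-0.00794165, -0.35618734,  1.54260175])}
{'fx': 440.60990736108283, 'fy': 440.60990736108283, 'cx': 323.26273952702473, 'cy': 238.84460151529137, 'k1': -0.06993052452361953, 'R': array([[-7.46681202e-04, -9.99745258e-01, -2.25579794e-02],
       [-9.87187631e-01,  4.33632480e-03, -1.59504788e-01],
       [ 1.59561974e-01,  2.21498590e-02, -9.86939390e-01]]), 't': array([0.08667172, 0.47281618, 0.83699269])}
```

View pics/scene0.png

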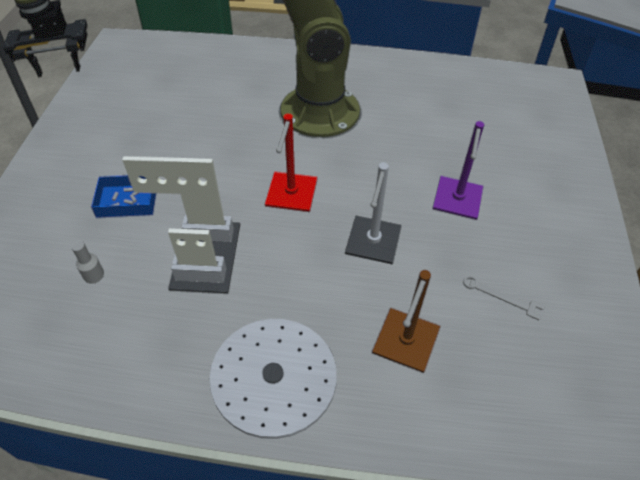

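View pics/top0.png

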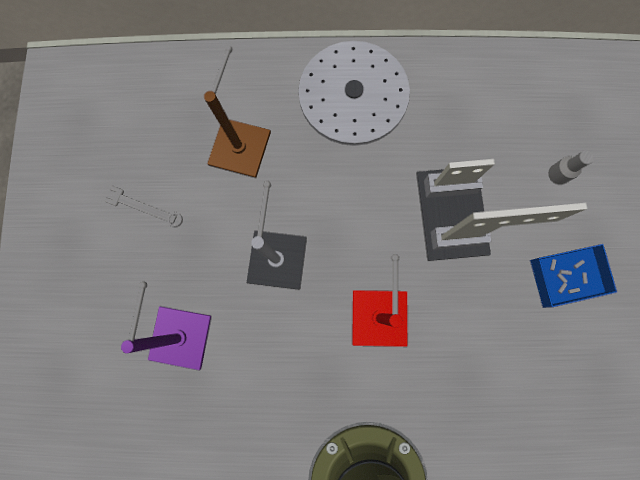

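The grey stand sits at about (275,258) in the top view. The L-plate is in the near rack slot with its bar pointing toward -y, and the straight plate is in the far slot. I'll take enlarged crops next to read exact pixels.

Run:
```python
import cv2,numpy as np
def crop(n,x,y,w,h,s=5):
    c=cv2.resize(cv2.imread(f"pics/{n}0.png")[y:y+h,x:x+w],None,fx=s,fy=s,interpolation=cv2.INTER_CUBIC)
    for i in range(0,w,10):
        if (x+i)%20==0: cv2.line(c,(i*s,0),(i*s,8),(0,0,255),1);cv2.putText(c,str(x+i),(i*s,20),0,.4,(0,0,255))
    for i in range(0,h,10):
        if (y+i)%20==0: cv2.line(c,(0,i*s),(8,i*s),(0,0,255),1);cv2.putText(c,str(y+i),(10,i*s+4),0,.4,(0,0,255))
    return c
a=np.hstack([crop("scene",120,150,130,150,4),crop("scene",340,150,70,150,4)])
b=np.hstack([crop("top",410,150,200,120,4)])
c=crop("top",240,170,80,130,4)
cv2.imwrite("pics/a.png",a);
bb=np.full((520,800+0,3),0,np.uint8)
cv2.imwrite("pics/b.png",b);cv2.imwrite("pics/c.png",c)
```

```text
(no output)
```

View pics/a.png

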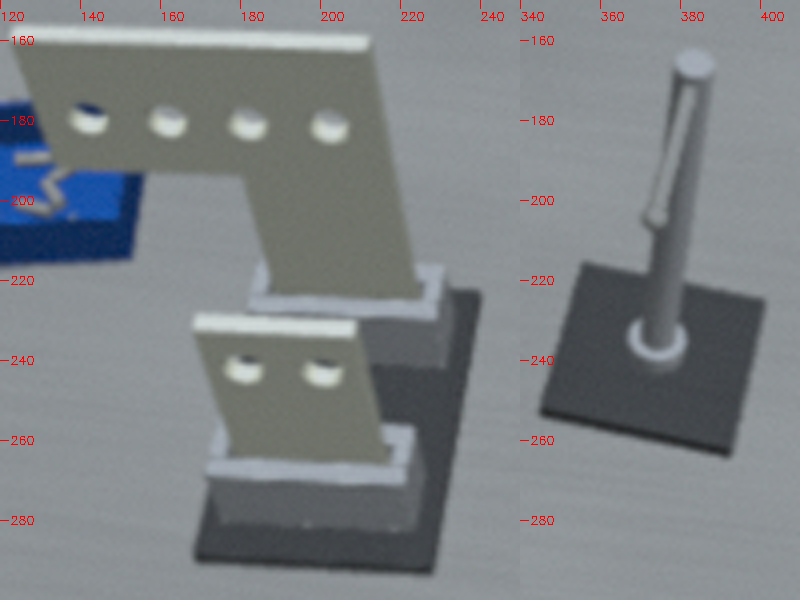

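View pics/b.png

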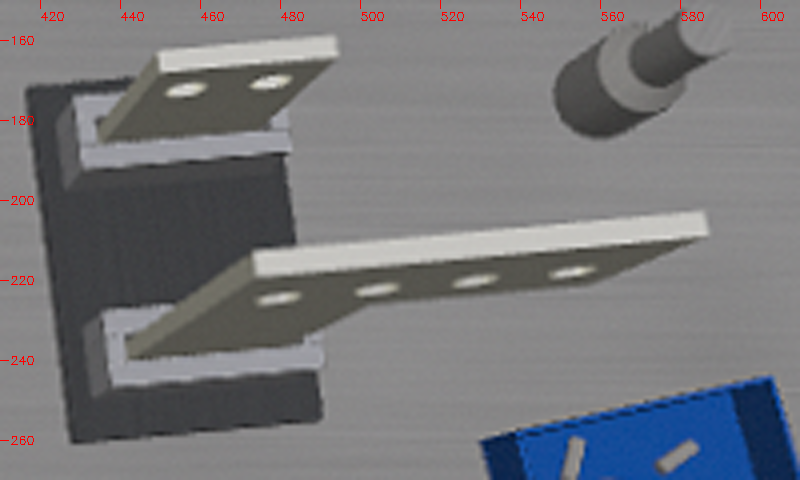

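View pics/c.png

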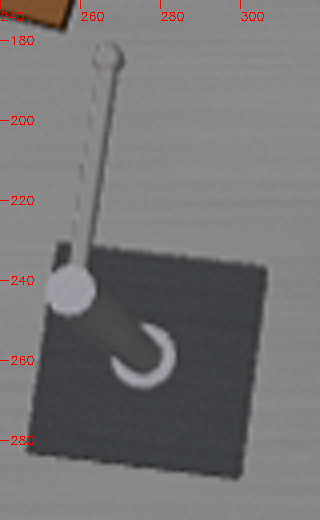

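Both views give enough points, so I'll fit the poses of the plate and stand and triangulate the decoy posts.

```bash
cat > h.py <<'E'
import numpy as np
from scipy.optimize import least_squares
from scipy.spatial.transform import Rotation as Ro
from cell import env
P={n:env.camera_params(n) for n in("scene","top")}
def proj(n,X):
    p=P[n]; c=np.atleast_2d(X)@p["R"].T+p["t"]; s=c[:,:2]/c[:,2:]
    s=s*(1+p["k1"]*(s**2).sum(1,keepdims=True))
    return s*[p["fx"],p["fy"]]+[p["cx"],p["cy"]]
def fit(pts,x0,free_tilt=False):
    # pts: {cam:[(X mm, uv)]}; x=[x,y,z,yaw(,roll,pitch)]
    def pose(x):
        r=Ro.from_euler("xyz",[x[4],x[5],x[3]] if free_tilt else [0,0,x[3]],degrees=True)
        return r,x[:3]
    def f(x):
        r,t=pose(x)
        return np.concatenate([(proj(n,r.apply(np.array([a for a,_ in l])/1e3)+t)-np.array([b for _,b in l])).ravel() for n,l in pts.items()])
    s=least_squares(f,x0,loss="soft_l1",x_scale=[.1,.1,.1,10]+([10,10] if free_tilt else []))
    return s.x,np.abs(f(s.x)).reshape(-1,2)
def tri(a,b):
    return least_squares(lambda X:np.r_[proj("scene",X)[0]-a,proj("top",X)[0]-b],[.5,0,.2]).x
E
python3 - <<'E'
from h import *
np.set_printoptions(precision=4,suppress=True)
hs=[-113,-71,-29,13]
L={"scene":[((5,-140,235),(124.5,161)),((5,40,235),(212.5,162.75)),((-5,-140,235),(123.3,156.8)),((-5,40,235),(212.3,158.8)),((5,-140,140),(134.5,192.5))]
 +[((5,y,180),p) for y,p in zip(hs,[(142.5,179.75),(162.25,180.5),(182.25,181),(202.5,181.75)])],
"top":[((-5,40,235),(474,219.25)),((-5,-140,235),(587,209)),((5,40,235),(472.5,213.5)),((5,-140,235),(586,203))]
 +[((-5,y,180),p) for y,p in zip(hs[::-1],[(479.5,224.5),(504.5,222.5),(528.75,220.25),(553.25,218)])]}
S={"top":[((55,55,12),(254.25,230.25)),((55,-55,12),(306.75,237)),((-55,-55,12),(300.5,289.5)),((-55,55,12),(246.75,283)),((0,0,240),(257.75,242.5)),((95,0,230),(267,184.25))],
"scene":[((-55,-55,12),(356.25,215.75)),((-55,55,12),(401.25,225)),((55,55,12),(392.5,263)),((55,-55,12),(345.25,252.25)),((0,0,240),(383.5,166.25)),((95,0,230),(373.5,204))]}
for ft in(0,1):
  for nm,p,x0 in(("L",L,[.5,-.2,.01,0]),("S",S,[.45,.1,0,0])):
    x,r=fit(p,x0+[0,0]*ft,ft); print(nm,x,"\n",r.mean(0),r.max(0))
for n,a,b in(("red",[(289,118),(279,150)],[(395,321),(395,258)]),("brown",[(425,274),(408,322)],[(210,97),(230,50)]),("purple",[(479,125),(474,157)],[(128,347),(144,285)]),("grey",[(383.5,166.25),(373.5,204)],[(257.75,242.5),(267,184.25)])):
    print(n,[tri(u,v) for u,v in zip(a,b)])
E
```

```text
L [ 0.4779 -0.19    0.0062  5.1926] 
 [0.3833 0.1717] [1.7512 0.8344]
S [ 0.4359  0.1818 -0.0046 -6.8806] 
 [0.3825 0.4813] [0.9209 1.3603]
L [ 0.4775 -0.19    0.0062  5.1979 -0.0094  0.1112] 
 [0.3817 0.1666] [1.7582 0.8082]
S [ 0.436   0.1815 -0.0046 -6.9368 -0.12   -0.0842] 
 [0.346  0.4938] [0.9929 1.2513]
red [array([ 0.3165, -0.0262,  0.2321]), array([ 0.4121, -0.0294,  0.2279])]
brown [array([0.679 , 0.2677, 0.2363]), array([0.7699, 0.2424, 0.2279])]
purple [array([0.276 , 0.3781, 0.2336]), array([0.3708, 0.3626, 0.2261])]
grey [array([0.4359, 0.1819, 0.2362]), array([0.5305, 0.1703, 0.2296])]
```

```bash
cat > g.py <<'E'
# usage: g.py x y z yaw n  -> n equal rows to a tool-down pose
import sys
from h import *
def rows(tp,yaw,n):
    o=env.get_obs(); p=np.array(o["tool_pos"]); R=Ro.from_euler("xyz",o["tool_rot"],degrees=True)
    T=Ro.from_euler("xyz",[180,0,yaw],degrees=True); w=(R.inv()*T).as_rotvec()
    print("t",o["time_s"],"p",p.round(4),"rot",np.round(o["tool_rot"],2),"F",np.round(o["force"],1),"g",o["grip_width"])
    for i in range(n):
        print((R.inv().apply((np.array(tp)-p)/n)).round(4).tolist(),np.degrees(w/n).round(2).tolist())
        R=R*Ro.from_rotvec(w/n)
a=list(map(float,sys.argv[1:])); rows(a[:3],a[3],int(a[4]))
E
python3 g.py .4806 -.2189 .33 5.2 16
```

```text
t 0.1 p [ 0.1992 -0.6182  0.2216] rot [ 1.7999e+02  1.0000e-01 -7.2130e+01] F [ 1.   0.2 -1.6] g 0.08701182737402179
[-0.0184, -0.0244, -0.0067] [-0.0, 0.01, -4.83]
[-0.0162, -0.0259, -0.0068] [-0.0, 0.01, -4.83]
[-0.014, -0.0271, -0.0068] [-0.0, 0.01, -4.83]
[-0.0117, -0.0282, -0.0068] [-0.0, 0.01, -4.83]
[-0.0093, -0.0291, -0.0068] [-0.0, 0.01, -4.83]
[-0.0068, -0.0298, -0.0068] [-0.0, 0.01, -4.83]
[-0.0042, -0.0302, -0.0068] [-0.0, 0.01, -4.83]
[-0.0017, -0.0305, -0.0068] [-0.0, 0.01, -4.83]
[0.0009, -0.0305, -0.0068] [-0.0, 0.01, -4.83]
[0.0035, -0.0303, -0.0068] [-0.0, 0.01, -4.83]
[0.006, -0.0299, -0.0068] [-0.0, 0.01, -4.83]
[0.0085, -0.0293, -0.0068] [-0.0, 0.01, -4.83]
[0.011, -0.0285, -0.0068] [-0.0, 0.01, -4.83]
[0.0133, -0.0275, -0.0068] [-0.0, 0.01, -4.83]
[0.0156, -0.0263, -0.0068] [-0.0, 0.01, -4.83]
[0.0177, -0.0248, -0.0068] [-0.0, 0.01, -4.83]
```

Request:
carry_out --plan '[{"grip": 0,"dp": [-0.018,-0.024,-0.015],"rotation": [0,0,-4.8]},{"grip": 0,"dp": [-0.016,-0.026,-0.015],"rotation": [0,0,-4.8]},{"grip": 0,"dp": [-0.014,-0.027,-0.015],"rotation": [0,0,-4.8]},{"grip": 0,"dp": [-0.012,-0.028,-0.015],"rotation": [0,0,-4.8]},{"grip": 0,"dp": [-0.009,-0.029,-0.015],"rotation": [0,0,-4.8]},{"grip": 0,"dp": [-0.007,-0.03,-0.015],"rotation": [0,0,-4.8]},{"grip": 0,"dp": [-0.004,-0.03,-0.015],"rotation": [0,0,-4.8]},{"grip": 0,"dp": [-0.002,-0.03,-0.005],"rotation": [0,0,-4.8]}]'

```text
time_s: 0.77
tool_pos: [0.3343, -0.4147, 0.3272]
tool_rot: [-179.7, 1.0, -32.9]
force: [0.1, -0.5, -0.5]
grip_width: 0.0869
```

```bash
python3 g.py .4806 -.2189 .32 5.2 8
```

```text
t 0.7667 p [ 0.3343 -0.4147  0.3272] rot [-179.75    0.96  -32.95] F [ 0.1 -0.5 -0.5] g 0.08685494307241719
[0.0021, -0.0305, 0.001] [-0.07, 0.11, -4.77]
[0.0046, -0.0302, 0.001] [-0.07, 0.11, -4.77]
[0.0071, -0.0297, 0.0009] [-0.07, 0.11, -4.77]
[0.0095, -0.029, 0.0009] [-0.07, 0.11, -4.77]
[0.0119, -0.0281, 0.0009] [-0.07, 0.11, -4.77]
[0.0142, -0.0271, 0.0009] [-0.07, 0.11, -4.77]
[0.0164, -0.0258, 0.0009] [-0.07, 0.11, -4.77]
[0.0185, -0.0243, 0.0009] [-0.07, 0.11, -4.77]
```

Request:
carry_out --plan '[{"grip": 0,"dp": [0.002,-0.0305,0.001],"rotation": [0,0.1,-4.8]},{"grip": 0,"dp": [0.0045,-0.03,0.001],"rotation": [0,0.1,-4.8]},{"grip": 0,"dp": [0.007,-0.03,0.001],"rotation": [0,0.1,-4.8]},{"grip": 0,"dp": [0.0095,-0.029,0.001],"rotation": [0,0.1,-4.8]},{"grip": 0,"dp": [0.012,-0.028,0.001],"rotation": [0,0.1,-4.8]},{"grip": 0,"dp": [0.014,-0.027,0.001],"rotation": [0,0.1,-4.8]},{"grip": 0,"dp": [0.0165,-0.026,0.001],"rotation": [0,0.1,-4.8]},{"grip": 0,"dp": [0.0185,-0.024,0.001],"rotation": [0,0.1,-4.8]}]'

```text
time_s: 1.43
tool_pos: [0.482, -0.2054, 0.3207]
tool_rot: [-179.6, -0.2, 7.4]
force: [0.8, -0.0, -0.3]
grip_width: 0.087
```

```bash
python3 g.py .4806 -.2189 .219 5.2 8
```

```text
t 1.4333 p [ 0.482  -0.2054  0.3207] rot [-1.7965e+02 -1.7000e-01  7.3900e+00] F [ 0.8 -0.  -0.3] g 0.08698301740448601
[-0.0004, 0.0017, 0.0127] [-0.04, -0.02, 0.27]
[-0.0004, 0.0017, 0.0127] [-0.04, -0.02, 0.27]
[-0.0004, 0.0017, 0.0127] [-0.04, -0.02, 0.27]
[-0.0004, 0.0017, 0.0127] [-0.04, -0.02, 0.27]
[-0.0004, 0.0017, 0.0127] [-0.04, -0.02, 0.27]
[-0.0004, 0.0017, 0.0127] [-0.04, -0.02, 0.27]
[-0.0004, 0.0017, 0.0127] [-0.04, -0.02, 0.27]
[-0.0003, 0.0017, 0.0127] [-0.04, -0.02, 0.27]
```

Request:
carry_out --plan '[{"grip": 0,"dp": [0,0.007,0],"rotation": [0,0,1.1]},{"grip": 0,"dp": [-0.001,0.006,0.01],"rotation": [0,0,1.0]},{"grip": 0,"dp": [0,0,0.02],"rotation": [0,0,0]},{"grip": 0,"dp": [0,0,0.02],"rotation": [0,0,0]},{"grip": 0,"dp": [0,0,0.02],"rotation": [0,0,0]},{"grip": 0,"dp": [0,0,0.016],"rotation": [0,0,0]},{"grip": 0,"dp": [0,0,0.008],"rotation": [0,0,0]},{"grip": 0,"dp": [0,0,0],"rotation": [0,0,0]}]'

```text
time_s: 2.1
tool_pos: [0.4836, -0.212, 0.2174]
tool_rot: [-179.4, -0.0, 5.7]
force: [-0.9, -0.7, 0.1]
grip_width: 0.0868
```

```bash
python3 g.py .4806 -.2189 .219 5.2 2
python3 - <<'E'
from cell import env
import cv2,numpy as np
a=env.read_camera("scene")[140:270,100:260,::-1];b=env.read_camera("top")[140:270,410:570,::-1]
cv2.imwrite("pics/d.png",np.hstack([cv2.resize(i,None,fx=2.5,fy=2.5,interpolation=2) for i in(a,b)]))
E
```

```text
t 2.1 p [ 0.4836 -0.212   0.2174] rot [-1.7936e+02 -4.0000e-02  5.6500e+00] F [-0.9 -0.7  0.1] g 0.08677835715898372
[-0.0018, 0.0033, -0.0009] [-0.32, -0.02, 0.23]
[-0.0018, 0.0033, -0.0008] [-0.32, -0.02, 0.23]
```

View pics/d.png

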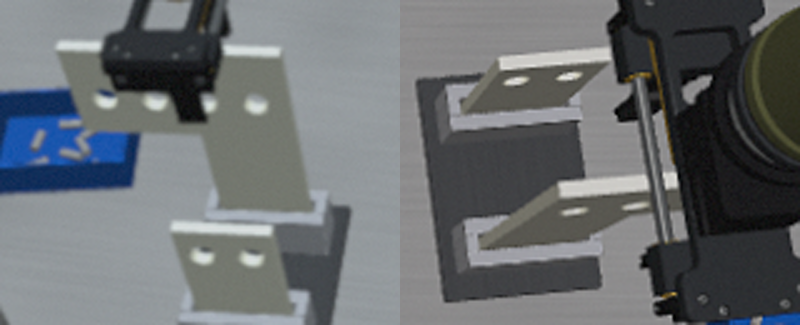

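The fingers straddle the bar near hole 3, at around (190,100) in the left crop. I'll trim the last few millimetres and close.

Request:
carry_out --plan '[{"grip": 0,"dp": [-0.002,0.0035,-0.001],"rotation": [-0.3,0,0.2]},{"grip": 0,"dp": [-0.002,0.0035,-0.001],"rotation": [-0.3,0,0.2]},{"grip": 0,"dp": [0,0,0],"rotation": [0,0,0]},{"grip": 1,"dp": [0,0,0],"rotation": [0,0,0]},{"grip": 1,"dp": [0,0,0],"rotation": [0,0,0]},{"grip": 1,"dp": [0,0,0],"rotation": [0,0,0]},{"grip": 1,"dp": [0,0,0],"rotation": [0,0,0]},{"grip": 1,"dp": [0,0,0],"rotation": [0,0,0]}]' --force 30

```text
time_s: 2.87
tool_pos: [0.4838, -0.2223, 0.2273]
tool_rot: [179.6, -0.6, 5.1]
force: [-0.4, 0.1, 0.4]
grip_width: 0.0614
```

Request:
carry_out --plan '[{"grip": 1,"dp": [0,0,0],"rotation": [0,0,0]},{"grip": 1,"dp": [0,0,0],"rotation": [0,0,0]},{"grip": 1,"dp": [0,0,0],"rotation": [0,0,0]},{"grip": 1,"dp": [0,0,0],"rotation": [0,0,0]}]'

```text
time_s: 3.2
tool_pos: [0.4839, -0.2219, 0.2271]
tool_rot: [179.6, -0.6, 5.2]
force: [-0.4, -0.5, 0.1]
grip_width: 0.035
```

```bash
python3 g.py .4806 -.2189 .40 5.2 8
```

```text
t 3.2 p [ 0.4839 -0.2219  0.2271] rot [179.58  -0.62   5.17] F [-0.4 -0.5  0.1] g 0.035017685523573
[-0.0001, -0.0003, -0.0216] [0.05, -0.08, -0.0]
[-0.0002, -0.0003, -0.0216] [0.05, -0.08, -0.0]
[-0.0002, -0.0003, -0.0216] [0.05, -0.08, -0.0]
[-0.0002, -0.0003, -0.0216] [0.05, -0.08, -0.0]
[-0.0003, -0.0003, -0.0216] [0.05, -0.08, -0.0]
[-0.0003, -0.0004, -0.0216] [0.05, -0.08, -0.0]
[-0.0003, -0.0004, -0.0216] [0.05, -0.08, -0.0]
[-0.0003, -0.0004, -0.0216] [0.05, -0.08, -0.0]
```

Request:
carry_out --plan '[{"grip": 0.5,"dp": [-0.0015,0,0.003],"rotation": [0.4,-0.6,0]},{"grip": 0.5,"dp": [-0.001,-0.001,0.003],"rotation": [0,0,0]},{"grip": 0.5,"dp": [-0.001,-0.001,0.003],"rotation": [0,0,0]},{"grip": 0.5,"dp": [0,0,0],"rotation": [0,0,0]},{"grip": 0.5,"dp": [0,0,0],"rotation": [0,0,0]}]'

```text
time_s: 3.62
tool_pos: [0.4796, -0.22, 0.2166]
tool_rot: [-179.9, 0.1, 5.2]
force: [-0.8, 0.2, -0.3]
grip_width: 0.0431
```

```bash
python3 g.py .4806 -.2189 .217 5.2 1
```

```text
t 3.6167 p [ 0.4796 -0.22    0.2166] rot [-1.7994e+02  9.0000e-02  5.1700e+00] F [-0.8  0.2 -0.3] g 0.04310269291872724
[0.0011, -0.001, -0.0004] [-0.07, 0.09, -0.03]
```

Request:
carry_out --plan '[{"grip": 1,"dp": [0.001,-0.001,0],"rotation": [0,0,0]},{"grip": 1,"dp": [0,0,0],"rotation": [0,0,0]},{"grip": 1,"dp": [0,0,0],"rotation": [0,0,0]},{"grip": 1,"dp": [0,0,0],"rotation": [0,0,0]},{"grip": 1,"dp": [0,0,0],"rotation": [0,0,0]},{"grip": 1,"dp": [0,0,0],"rotation": [0,0,0]},{"grip": 1,"dp": [0,0,0],"rotation": [0,0,0]},{"grip": 1,"dp": [0,0,0],"rotation": [0,0,0]}]' --force 35

```text
time_s: 4.28
tool_pos: [0.4812, -0.2186, 0.2167]
tool_rot: [-180.0, 0.0, 5.2]
force: [-0.1, 0.3, -0.7]
grip_width: 0.0096
```

```bash
python3 g.py .4806 -.2189 .40 5.2 1
```

```text
t 4.2833 p [ 0.4812 -0.2186  0.2167] rot [-1.7995e+02  1.0000e-02  5.1800e+00] F [-0.1  0.3 -0.7] g 0.009573302438816758
[-0.0006, 0.0001, -0.1833] [-0.05, 0.01, -0.02]
```

Request:
carry_out --plan '[{"grip": 1,"dp": [0,0,-0.006],"rotation": [0,0,0]},{"grip": 1,"dp": [0,0,-0.012],"rotation": [0,0,0]},{"grip": 1,"dp": [0,0,-0.014],"rotation": [0,0,0]},{"grip": 1,"dp": [0,0,-0.014],"rotation": [0,0,0]},{"grip": 1,"dp": [0,0,-0.014],"rotation": [0,0,0]},{"grip": 1,"dp": [0,0,-0.014],"rotation": [0,0,0]},{"grip": 1,"dp": [0,0,-0.014],"rotation": [0,0,0]},{"grip": 1,"dp": [0,0,-0.014],"rotation": [0,0,0]}]'

```text
time_s: 4.95
tool_pos: [0.4779, -0.2168, 0.3196]
tool_rot: [-179.4, 0.6, 5.2]
force: [-0.3, -1.8, -6.1]
grip_width: 0.0096
```

Request:
carry_out --plan '[{"grip": 1,"dp": [0,0,-0.014],"rotation": [0,0,0]},{"grip": 1,"dp": [0,0,-0.014],"rotation": [0,0,0]},{"grip": 1,"dp": [0,0,-0.014],"rotation": [0,0,0]},{"grip": 1,"dp": [0,0,-0.014],"rotation": [0,0,0]},{"grip": 1,"dp": [0,0,-0.014],"rotation": [0,0,0]},{"grip": 1,"dp": [0,0,-0.01],"rotation": [0,0,0]},{"grip": 1,"dp": [0,0,-0.004],"rotation": [0,0,0]},{"grip": 1,"dp": [0,0,0],"rotation": [0,0,0]}]'

```text
time_s: 5.62
tool_pos: [0.4761, -0.2171, 0.4136]
tool_rot: [-179.4, 0.7, 5.2]
force: [-0.6, 0.0, -4.2]
grip_width: 0.0095
```

```bash
python3 g.py .605 .161 .41 -6.9 16
python3 - <<'E'
from cell import env
import cv2,numpy as np
cv2.imwrite("pics/e.png",env.read_camera("scene")[:,:,::-1])
E
```

```text
t 5.6167 p [ 0.4761 -0.2171  0.4136] rot [-179.44    0.73    5.19] F [-0.6  0.  -4.2] g 0.009533423253603792
[0.0102, -0.0228, 0.0003] [-0.03, 0.05, 0.76]
[0.0099, -0.0229, 0.0003] [-0.03, 0.05, 0.76]
[0.0096, -0.0231, 0.0003] [-0.03, 0.05, 0.76]
[0.0093, -0.0232, 0.0003] [-0.03, 0.05, 0.76]
[0.0089, -0.0233, 0.0003] [-0.03, 0.05, 0.76]
[0.0086, -0.0234, 0.0003] [-0.03, 0.05, 0.76]
[0.0083, -0.0235, 0.0003] [-0.03, 0.05, 0.76]
[0.008, -0.0236, 0.0003] [-0.03, 0.05, 0.76]
[0.0077, -0.0237, 0.0003] [-0.03, 0.05, 0.76]
[0.0074, -0.0238, 0.0003] [-0.03, 0.05, 0.76]
[0.0071, -0.0239, 0.0003] [-0.03, 0.05, 0.76]
[0.0068, -0.024, 0.0003] [-0.03, 0.05, 0.76]
[0.0064, -0.0241, 0.0003] [-0.03, 0.05, 0.76]
[0.0061, -0.0242, 0.0003] [-0.03, 0.05, 0.76]
[0.0058, -0.0243, 0.0002] [-0.03, 0.05, 0.76]
[0.0055, -0.0244, 0.0002] [-0.03, 0.05, 0.76]
```

View pics/e.png

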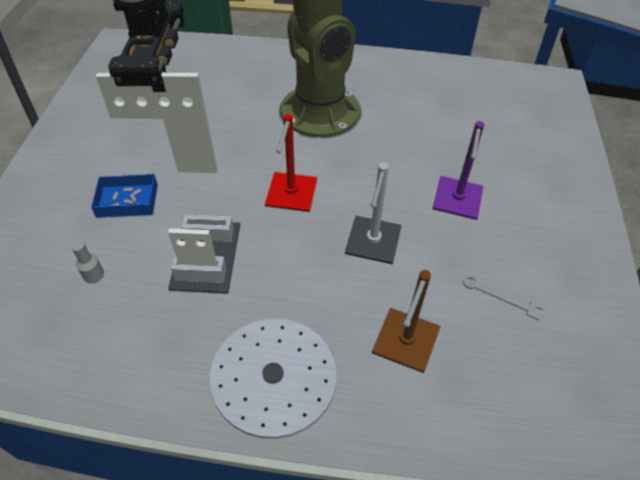

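The L-plate is out of the rack and the straight plate is undisturbed. Now I'll carry it across (foot at about 0.2 m, above the straight plate) to a point beyond the pin's end.

Request:
carry_out --plan '[{"grip": 1,"dp": [0.005,-0.011,0],"rotation": [-0.3,0.5,0.4]},{"grip": 1,"dp": [0.01,-0.022,0],"rotation": [-0.2,0.2,0.8]},{"grip": 1,"dp": [0.01,-0.023,0],"rotation": [0,0,0.8]},{"grip": 1,"dp": [0.01,-0.023,0],"rotation": [0,0,0.8]},{"grip": 1,"dp": [0.01,-0.023,0],"rotation": [0,0,0.8]},{"grip": 1,"dp": [0.009,-0.023,0],"rotation": [0,0,0.8]},{"grip": 1,"dp": [0.009,-0.023,0],"rotation": [0,0,0.8]},{"grip": 1,"dp": [0.009,-0.023,0],"rotation": [0,0,0.8]}]'

```text
time_s: 6.33
tool_pos: [0.5382, -0.0463, 0.4038]
tool_rot: [180.0, 1.0, -2.1]
force: [0.4, -0.2, -5.0]
grip_width: 0.0098
```

```bash
python3 g.py .605 .161 .41 -6.9 8
```

```text
t 6.3333 p [ 0.5382 -0.0463  0.4038] rot [179.96   0.95  -2.15] F [ 0.4 -0.2 -5. ] g 0.009767749236183544
[0.0074, -0.0262, -0.0009] [0.01, 0.12, 0.59]
[0.0071, -0.0263, -0.0009] [0.01, 0.12, 0.59]
[0.0068, -0.0264, -0.0009] [0.01, 0.12, 0.59]
[0.0066, -0.0264, -0.0009] [0.01, 0.12, 0.59]
[0.0063, -0.0265, -0.0008] [0.01, 0.12, 0.59]
[0.006, -0.0266, -0.0008] [0.01, 0.12, 0.59]
[0.0057, -0.0266, -0.0008] [0.01, 0.12, 0.59]
[0.0055, -0.0267, -0.0008] [0.01, 0.12, 0.59]
```

Request:
carry_out --plan '[{"grip": 1,"dp": [0.013,-0.022,-0.001],"rotation": [0,0.4,0.6]},{"grip": 1,"dp": [0.013,-0.025,-0.001],"rotation": [0,0.3,0.6]},{"grip": 1,"dp": [0.012,-0.026,-0.001],"rotation": [0,0.1,0.6]},{"grip": 1,"dp": [0.01,-0.026,-0.001],"rotation": [0,0,0.6]},{"grip": 1,"dp": [0.005,-0.026,-0.001],"rotation": [0,0,0.6]},{"grip": 1,"dp": [0.001,-0.026,-0.001],"rotation": [0,0,0.6]},{"grip": 1,"dp": [0,-0.02,-0.001],"rotation": [0,0,0.6]},{"grip": 1,"dp": [0,-0.01,0],"rotation": [0,0,0]}]'

```text
time_s: 7.0
tool_pos: [0.6054, 0.1411, 0.3986]
tool_rot: [179.8, 1.1, -6.5]
force: [-0.4, 0.3, -4.6]
grip_width: 0.0094
```

```bash
python3 g.py .605 .161 .258 -6.9 8
```

```text
t 7.0 p [0.6054 0.1411 0.3986] rot [179.81   1.14  -6.51] F [-0.4  0.3 -4.6] g 0.0093711876500292
[0.0, -0.0025, 0.0176] [0.02, 0.14, 0.05]
[-0.0, -0.0025, 0.0176] [0.02, 0.14, 0.05]
[-0.0001, -0.0025, 0.0176] [0.02, 0.14, 0.05]
[-0.0001, -0.0025, 0.0176] [0.02, 0.14, 0.05]
[-0.0002, -0.0025, 0.0176] [0.02, 0.14, 0.05]
[-0.0002, -0.0025, 0.0176] [0.02, 0.14, 0.05]
[-0.0003, -0.0025, 0.0176] [0.02, 0.14, 0.05]
[-0.0003, -0.0025, 0.0176] [0.02, 0.14, 0.05]
```

Request:
carry_out --plan '[{"grip": 1,"dp": [0,-0.005,0.01],"rotation": [0,0.5,0.2]},{"grip": 1,"dp": [0,-0.004,0.02],"rotation": [0,0.4,0.2]},{"grip": 1,"dp": [0,-0.002,0.022],"rotation": [0,0.2,0]},{"grip": 1,"dp": [0,-0.001,0.022],"rotation": [0,0,0]},{"grip": 1,"dp": [0,0,0.022],"rotation": [0,0,0]},{"grip": 1,"dp": [0,0,0.018],"rotation": [0,0,0]},{"grip": 1,"dp": [0,0,0.01],"rotation": [0,0,0]},{"grip": 1,"dp": [0,0,0.002],"rotation": [0,0,0]}]'

```text
time_s: 7.67
tool_pos: [0.6028, 0.1528, 0.261]
tool_rot: [179.5, 0.5, -6.5]
force: [0.1, -0.9, -4.7]
grip_width: 0.0094
```

```bash
python3 g.py .605 .161 .257 -6.9 2
```

```text
t 7.6667 p [0.6028 0.1528 0.261 ] rot [179.54   0.51  -6.54] F [ 0.1 -0.9 -4.7] g 0.0093856607740867
[0.0006, -0.0042, 0.002] [0.23, 0.26, 0.18]
[0.0006, -0.0042, 0.002] [0.23, 0.26, 0.18]
```

Request:
carry_out --plan '[{"grip": 1,"dp": [0,-0.003,0.001],"rotation": [0.2,0.3,0.2]},{"grip": 1,"dp": [0,-0.003,0.001],"rotation": [0.1,0.2,0.1]},{"grip": 1,"dp": [0,-0.001,0.001],"rotation": [0,0,0]},{"grip": 1,"dp": [0,0,0],"rotation": [0,0,0]},{"grip": 1,"dp": [0,0,0],"rotation": [0,0,0]},{"grip": 1,"dp": [0,0,0],"rotation": [0,0,0]}]'

```text
time_s: 8.17
tool_pos: [0.6053, 0.1596, 0.2609]
tool_rot: [179.9, -0.3, -7.0]
force: [-0.1, -0.5, -4.6]
grip_width: 0.0097
```

```bash
python3 g.py .605 .161 .257 -6.9 2;  python3 - <<'E'
from cell import env
import cv2,numpy as np
a=env.read_camera("scene")[130:270,310:450,::-1];b=env.read_camera("top")[100:240,190:330,::-1]
cv2.imwrite("pics/f.png",np.hstack([cv2.resize(i,(560,560),interpolation=2)[:, 80:480] for i in(a,b)]))
E
```

```text
t 8.1667 p [0.6053 0.1596 0.2609] rot [179.91  -0.25  -6.97] F [-0.1 -0.5 -4.6] g 0.009685431226077368
[-0.0002, -0.0007, 0.002] [0.04, -0.13, -0.03]
[-0.0002, -0.0007, 0.002] [0.04, -0.13, -0.03]
```

View pics/f.png

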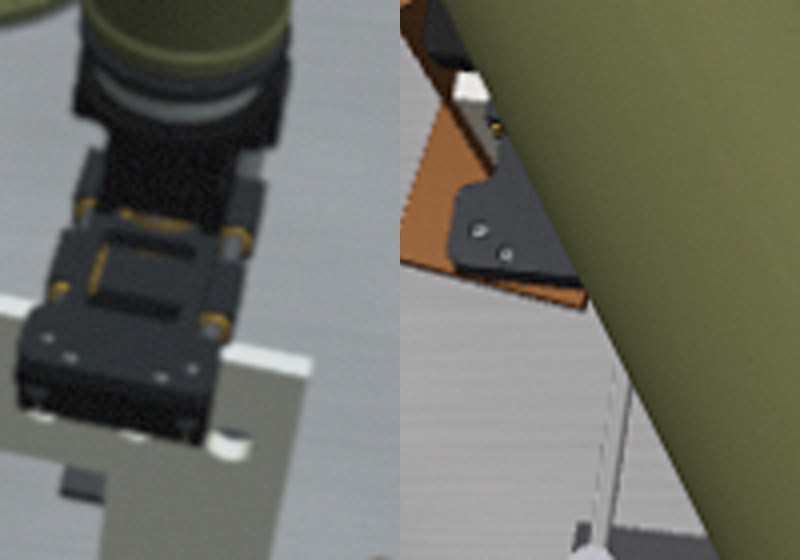

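Run:
```python
from h import *
np.set_printoptions(precision=2,suppress=True)
def pl(tcp,yaw,pts,dz=0):
    R=Ro.from_euler("z",yaw,degrees=True)
    return proj("scene",tcp+R.apply((np.array(pts)-[0,-29,206.7])/1e3+[0,0,dz]))
K=[(5,13,180),(5,40,235),(5,-40,140)]
print("init pred",pl(np.array([.4812,-.2186,.2167]),5.2,K),"meas (202.5,181.75) (212.5,162.75)")
print("now pred",pl(np.array([.6053,.1596,.2609]),-7,K),"meas (387.5,240.75),(408,223.75),(356,246.75)")
# stand in known z=0: ball and post top predicted vs measured
for z in(0,-.0046):
  R=Ro.from_euler("z",-6.9,degrees=True)
  print(z,[proj(c,[.4359,.1818,z]+R.apply([(0,0,.24),(.095,0,.23)])) for c in P])
```

```text
init pred [[202.26 180.69]
 [211.58 161.57]
 [180.27 193.12]] meas (202.5,181.75) (212.5,162.75)
now pred [[387.48 240.34]
 [406.8  223.62]
 [356.55 247.66]] meas (387.5,240.75),(408,223.75),(356,246.75)
0 [array([[383.73, 164.84],
       [373.79, 203.71]]), array([[257.43, 242.11],
       [267.07, 184.36]])]
-0.0046 [array([[383.5 , 166.52],
       [373.58, 205.34]]), array([[257.93, 242.57],
       [267.5 , 185.17]])]
```

The camera agrees with the pose predicted from the TCP to within about 1 px. I'll trim the height and y, then thread the hole onto the pin along tool -x.

Request:
carry_out --plan '[{"grip": 1,"dp": [0,-0.001,0.002],"rotation": [0,0,0]},{"grip": 1,"dp": [0,-0.001,0.002],"rotation": [0,0,0]},{"grip": 1,"dp": [0,0,0.001],"rotation": [0,0,0]},{"grip": 1,"dp": [0,0,0],"rotation": [0,0,0]},{"grip": 1,"dp": [0,0,0],"rotation": [0,0,0]}]'

```text
time_s: 8.68
tool_pos: [0.6056, 0.1618, 0.2556]
tool_rot: [179.9, -0.3, -7.0]
force: [-0.3, 0.4, -4.7]
grip_width: 0.0099
```

```bash
python3 g.py .5054 .1734 .257 -6.9 12|head -3; python3 g.py .6053 .1613 .257 -6.9 1
```

```text
t 8.6833 p [0.6056 0.1618 0.2556] rot [179.91  -0.27  -6.97] F [-0.3  0.4 -4.7] g 0.009890539575777627
[-0.0084, 0.0001, -0.0002] [0.01, -0.02, -0.01]
[-0.0084, 0.0001, -0.0002] [0.01, -0.02, -0.01]
t 8.6833 p [0.6056 0.1618 0.2556] rot [179.91  -0.27  -6.97] F [-0.3  0.4 -4.7] g 0.009890539575777627
[-0.0003, 0.0006, -0.0014] [0.09, -0.27, -0.07]
```

Request:
carry_out --plan '[{"grip": 1,"dp": [-0.004,0.0005,-0.001],"rotation": [0,-0.2,0]},{"grip": 1,"dp": [-0.008,0,0],"rotation": [0,0,0]},{"grip": 1,"dp": [-0.01,0,0],"rotation": [0,0,0]},{"grip": 1,"dp": [-0.01,0,0],"rotation": [0,0,0]},{"grip": 1,"dp": [-0.01,0,0],"rotation": [0,0,0]},{"grip": 1,"dp": [-0.007,0,0],"rotation": [0,0,0]},{"grip": 1,"dp": [-0.002,0,0],"rotation": [0,0,0]},{"grip": 1,"dp": [0,0,0],"rotation": [0,0,0]}]'

```text
time_s: 9.35
tool_pos: [0.5476, 0.1688, 0.2567]
tool_rot: [179.8, -0.0, -6.9]
force: [1.0, 0.5, -4.3]
grip_width: 0.0099
```

```bash
python3 g.py .5054 .1734 .257 -6.9 8|head -3
```

```text
t 9.35 p [0.5476 0.1688 0.2567] rot [ 1.7982e+02 -2.0000e-02 -6.8800e+00] F [ 1.   0.5 -4.3] g 0.00985525846618511
[-0.0053, 0.0001, -0.0] [0.02, -0.0, 0.0]
[-0.0053, 0.0001, -0.0] [0.02, -0.0, 0.0]
```

Request:
carry_out --plan '[{"grip": 1,"dp": [-0.003,0,0],"rotation": [0,0,0]},{"grip": 1,"dp": [-0.004,0.0003,0],"rotation": [0,0,0]},{"grip": 1,"dp": [-0.004,0,0],"rotation": [0,0,0]},{"grip": 1,"dp": [-0.004,0,0],"rotation": [0,0,0]},{"grip": 1,"dp": [-0.004,0,0],"rotation": [0,0,0]},{"grip": 1,"dp": [-0.003,0,0],"rotation": [0,0,0]}]'

```text
time_s: 9.85
tool_pos: [0.5248, 0.171, 0.257]
tool_rot: [179.9, -0.1, -6.9]
force: [-0.5, -0.3, -4.1]
grip_width: 0.0097
```

```bash
python3 g.py .5054 .1734 .257 -6.9 8|head -2
```

```text
t 9.85 p [0.5248 0.171  0.257 ] rot [ 1.7986e+02 -1.0000e-01 -6.9300e+00] F [-0.5 -0.3 -4.1] g 0.009687467259165559
[-0.0024, -0.0, -0.0] [0.02, -0.01, -0.0]
```

No contact force as the hole passes over the ball. Continue to about 70 mm from the post.

Request:
carry_out --plan '[{"grip": 1,"dp": [-0.004,0,0],"rotation": [0,0,0]},{"grip": 1,"dp": [-0.004,0,0],"rotation": [0,0,0]},{"grip": 1,"dp": [-0.004,0,0],"rotation": [0,0,0]},{"grip": 1,"dp": [-0.003,0,0],"rotation": [0,0,0]},{"grip": 1,"dp": [-0.001,0,0],"rotation": [0,0,0]},{"grip": 1,"dp": [0,0,0],"rotation": [0,0,0]}]'

```text
time_s: 10.35
tool_pos: [0.5064, 0.1736, 0.257]
tool_rot: [179.8, -0.1, -6.9]
force: [0.7, 0.4, -5.0]
grip_width: 0.0095
```

```bash
python3 g.py .5054 .1734 .251 -6.9 1;  python3 - <<'E'
from cell import env
import cv2,numpy as np
a=env.read_camera("scene")[120:270,280:430,::-1];b=env.read_camera("top")[150:300,190:340,::-1]
cv2.imwrite("pics/g.png",np.hstack([cv2.resize(i,(400,400),interpolation=2) for i in(a,b)]))
E
```

```text
t 10.35 p [0.5064 0.1736 0.257 ] rot [ 1.7984e+02 -1.1000e-01 -6.8900e+00] F [ 0.7  0.4 -5. ] g 0.009529244011762868
[-0.0009, 0.0003, 0.006] [0.16, -0.11, 0.01]
```

View pics/g.png

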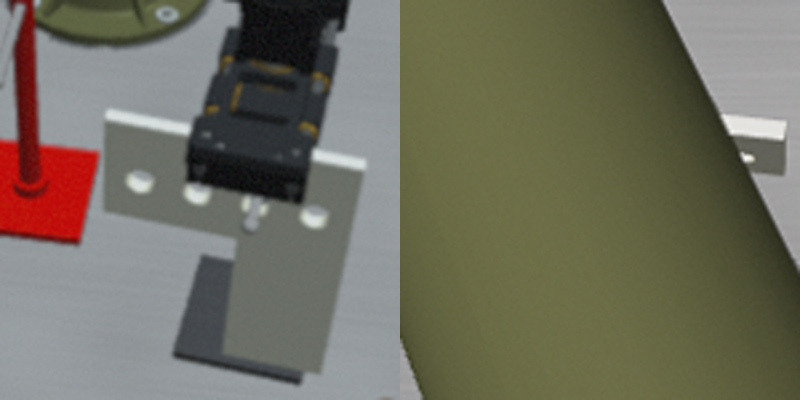

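The ball end pokes out of the third hole, at about (252,218) in the left crop. Lower it onto the pin.

Request:
carry_out --plan '[{"grip": 1,"dp": [0,0,0.0015],"rotation": [0,0,0]},{"grip": 1,"dp": [0,0,0.0015],"rotation": [0,0,0]},{"grip": 1,"dp": [0,0,0.001],"rotation": [0,0,0]},{"grip": 1,"dp": [0,0,0.001],"rotation": [0,0,0]},{"grip": 1,"dp": [0,0,0],"rotation": [0,0,0]},{"grip": 1,"dp": [0,0,0],"rotation": [0,0,0]}]'

```text
time_s: 10.95
tool_pos: [0.5073, 0.1731, 0.2511]
tool_rot: [179.9, -0.1, -6.9]
force: [0.0, 0.1, -4.8]
grip_width: 0.0102
```

Request:
carry_out --plan '[{"grip": 1,"dp": [0,0,0.0008],"rotation": [0,0,0]},{"grip": 1,"dp": [0,0,0.0008],"rotation": [0,0,0]},{"grip": 1,"dp": [0,0,0],"rotation": [0,0,0]},{"grip": 1,"dp": [0,0,0],"rotation": [0,0,0]}]'

```text
time_s: 11.28
tool_pos: [0.5077, 0.1733, 0.2508]
tool_rot: [179.9, -0.2, -6.9]
force: [0.5, 0.4, -5.1]
grip_width: 0.0098
```

Request:
carry_out --plan '[{"grip": 1,"dp": [0,0,0.0015],"rotation": [0,0,0]},{"grip": 1,"dp": [0,0,0.0015],"rotation": [0,0,0]},{"grip": 1,"dp": [0,0,0],"rotation": [0,0,0]},{"grip": 1,"dp": [0,0,0],"rotation": [0,0,0]}]'

```text
time_s: 11.62
tool_pos: [0.5081, 0.1735, 0.2508]
tool_rot: [179.9, -0.3, -7.0]
force: [-0.8, -0.1, -4.4]
grip_width: 0.0095
```

Request:
carry_out --plan '[{"grip": 1,"dp": [-0.0005,0,0.0025],"rotation": [0,0.2,0]},{"grip": 1,"dp": [0,0,0.0025],"rotation": [0,0,0]},{"grip": 1,"dp": [0,0,0.0025],"rotation": [0,0,0]}]'

```text
time_s: 11.87
tool_pos: [0.5082, 0.1737, 0.2503]
tool_rot: [179.8, -0.8, -7.0]
force: [-6.2, -2.4, 13.1]
grip_width: 0.0099
```

The plate is resting on the pin: the vertical force went from -5 to +13 N. Let it relax first.

Request:
carry_out --plan '[{"grip": 1,"dp": [0,0,-0.0005],"rotation": [0,0,0]},{"grip": 1,"dp": [0,0,0],"rotation": [0,0,0]},{"grip": 1,"dp": [0,0,0],"rotation": [0,0,0]}]' --force 10

```text
time_s: 12.12
tool_pos: [0.5085, 0.174, 0.2507]
tool_rot: [179.8, -0.9, -7.0]
force: [0.3, 0.4, -3.6]
grip_width: 0.0101
```

Request:
carry_out --plan '[{"grip": 0.85,"dp": [0,0,0.001],"rotation": [0,0,0]},{"grip": 0.8,"dp": [0,0,0],"rotation": [0,0,0]},{"grip": 0.75,"dp": [0,0,0],"rotation": [0,0,0]},{"grip": 0.65,"dp": [0,0,0],"rotation": [0,0,0]},{"grip": 0.5,"dp": [0,0,0],"rotation": [0,0,0]},{"grip": 0.5,"dp": [0,0,0],"rotation": [0,0,0]},{"grip": 0.5,"dp": [0,0,0],"rotation": [0,0,0]},{"grip": 0.5,"dp": [0,0,0],"rotation": [0,0,0]}]'

```text
time_s: 12.78
tool_pos: [0.5102, 0.1746, 0.2503]
tool_rot: [179.9, -1.0, -7.0]
force: [-0.9, -0.5, 1.3]
grip_width: 0.0417
```

Run:
```python
from cell import env
import cv2,numpy as np
o=env.get_obs();print(o["tool_pos"],o["force"],o["grip_width"])
a=env.read_camera("scene")[120:270,280:430,::-1]
cv2.imwrite("pics/h.png",cv2.resize(a,(450,450),interpolation=2))
```

```text
[0.51016508 0.17462777 0.25034714] [-0.87557427 -0.48016911  1.32663581] 0.041675946030094925
```

View pics/h.png

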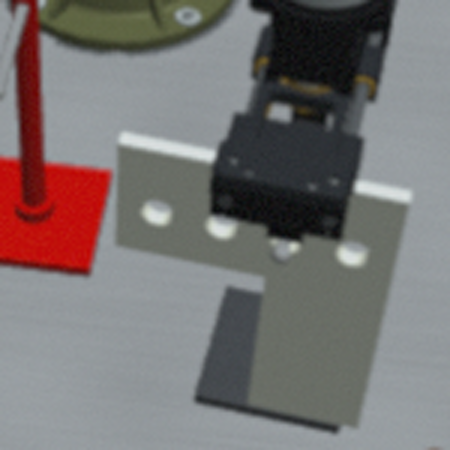

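The plate hangs level and the fingers are clear on both sides. Withdraw straight up.

Request:
carry_out --plan '[{"grip": 0.5,"dp": [0,0,-0.004],"rotation": [0,0,0]},{"grip": 0.5,"dp": [0,0,-0.008],"rotation": [0,0,0]},{"grip": 0.5,"dp": [0,0,-0.012],"rotation": [0,0,0]},{"grip": 0.5,"dp": [0,0,-0.015],"rotation": [0,0,0]},{"grip": 0.5,"dp": [0,0,-0.02],"rotation": [0,0,0]},{"grip": 0.5,"dp": [0,0,-0.025],"rotation": [0,0,0]},{"grip": 0.5,"dp": [0,0,-0.025],"rotation": [0,0,0]},{"grip": 0.5,"dp": [0,0,-0.025],"rotation": [0,0,0]}]'

```text
time_s: 13.5
tool_pos: [0.5052, 0.1741, 0.3908]
tool_rot: [179.8, -0.7, -7.0]
force: [1.0, 0.3, 1.1]
grip_width: 0.0436
```

Request:
carry_out --plan '[{"grip": 0.5,"dp": [0,0.02,-0.01],"rotation": [0,0,0]},{"grip": 0.5,"dp": [0,0.035,0],"rotation": [0,0,0]},{"grip": 0.5,"dp": [0,0.035,0],"rotation": [0,0,0]},{"grip": 0.5,"dp": [0,0.035,0],"rotation": [0,0,0]},{"grip": 0.5,"dp": [0,0.035,0],"rotation": [0,0,0]},{"grip": 0.5,"dp": [0,0.02,0],"rotation": [0,0,0]},{"grip": 0.5,"dp": [0,0,0],"rotation": [0,0,0]},{"grip": 0.5,"dp": [0,0,0],"rotation": [0,0,0]}]'

```text
time_s: 14.17
tool_pos: [0.4848, -0.0067, 0.4201]
tool_rot: [-179.9, -2.1, -6.5]
force: [0.4, 0.3, 0.5]
grip_width: 0.0437
```

Request:
carry_out --plan '[{"grip": 0.5,"dp": [0,0,0],"rotation": [0,0,0]},{"grip": 0.5,"dp": [0,0,0],"rotation": [0,0,0]},{"grip": 0.5,"dp": [0,0,0],"rotation": [0,0,0]},{"grip": 0.5,"dp": [0,0,0],"rotation": [0,0,0]},{"grip": 0.5,"dp": [0,0,0],"rotation": [0,0,0]},{"grip": 0.5,"dp": [0,0,0],"rotation": [0,0,0]},{"grip": 0.5,"dp": [0,0,0],"rotation": [0,0,0]},{"grip": 0.5,"dp": [0,0,0],"rotation": [0,0,0]}]'

```text
time_s: 14.83
tool_pos: [0.4853, 0.0015, 0.422]
tool_rot: [-179.8, -2.2, -5.7]
force: [-0.4, -0.6, 0.3]
grip_width: 0.0435
```

Run:
```python
from cell import env
import cv2,numpy as np
fr=[env.read_camera("scene").astype(int)]
for _ in range(8): fr.append(env.read_camera("scene").astype(int))
roi=[f[120:290,280:430] for f in fr]
print([round(float(np.abs(r-roi[0]).mean()),2) for r in roi],env.get_obs()["force"])
a=cv2.imread("pics/scene0.png")[220:300,160:250,::-1]
print("straight roi diff",np.abs(a.astype(int)-fr[-1][220:300,160:250]).mean())
cv2.imwrite("pics/i.png",fr[-1][:,:,::-1].astype(np.uint8))
```

```text
[0.0, 1.33, 1.33, 1.33, 1.33, 1.32, 1.33, 1.34, 1.33] [ 0.40765644  0.62883278 -0.56119863]
straight roi diff 1.9654166666666666
```

View pics/i.png

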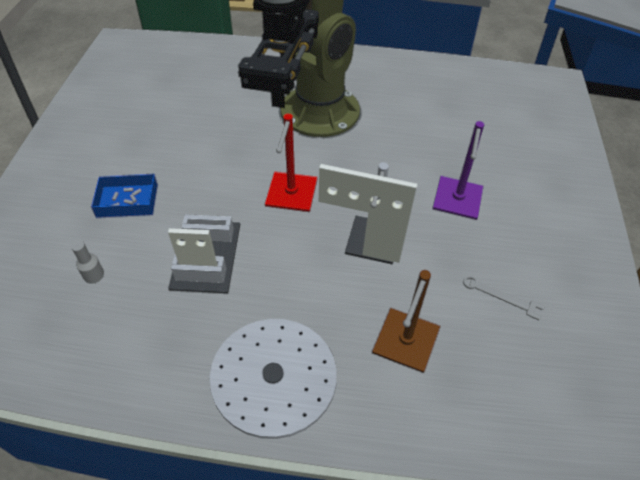

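The plate hangs still and level on the grey stand: the pin shows in the third hole at (375,200), frame differences stay at noise level, and the straight plate is unchanged at (190,247). Handing in.

```bash
python3 -c "
from cell import env
print(env.sign_off())"
```

```text
the job is handed in; nothing more can be done
None
```

I drew the L-plate out of its slot and hung it on the grey stand's pin by the hole at y = -29 mm, which is almost directly above its centre of mass. I then let go, backed the arm away, and handed the job in at about 15 s of the 48 s limit.

- **Hanging:** the last picture shows the plate level, with the pin through that hole. I judged level by eye and did not measure the angle.
- **Height:** the foot should be about 44 mm above the table. That comes from the tool height when the plate settled on the pin, not from a separate measurement.
- **Swing:** frames taken over 0.4 s differed only by a constant amount that looks like image noise, so I saw no swinging.
- **Straight plate:** it looks unmoved in the last picture, and the image difference from the start is close to noise.
- **Robot:** its force reading was near zero and the gripper was clear of everything.
- **Disagreement:** the camera fits put the plate and the stand about 4 mm too low. I used the heights given in the task instead, and the hole went over the pin with no contact force.

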